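# Couple a ball coupler to the hitch stand and lock it

## Task

Raise the handle of the loose trailer coupler, set the coupler on the ball of the hitch stand with its tube lying along the stand's tongue, and push it down against its sprung detents until it is fully home on the ball; then press the handle fully down to lock it. Feel your way: never push the coupler or its handle with more than about 40 N, and leave the other things on the bench where they are.

Things in the scene. Friction and masses are not known exactly. Their poses are not given: they have to be found in the camera images.
- coupler: Loose grey cast trailer coupler, 176 mm long, 0.75 to 0.95 kg. Origin: on the socket's axis, level with the flat underside; z up, +x to the closed socket end, -x to the tube end. Socket housing x -26 to +26 mm, top z = 50 mm with a low dome to 55 mm. Behind it a square tube 30 mm wide, 24 mm high, from x = -28 to -150 mm, with the handle above it.
- socket_grip (a point): Where to grip the coupler: middle of the socket housing, on its axis, 30 mm above the underside. Flat parallel sides 52 mm apart (across the coupler's y), 41 mm long along x. Axes as the coupler's.
- socket_mouth (a point): Mouth of the coupler's socket (same point as coupler): open below, 43 mm wide inside. Home, the underside lies on the stand's tongue and the ball's centre is 22 mm above the mouth. Two sprung detents in the socket grip the ball from about 19 mm before home; besides the coupler's weight it takes a push of 8 to 16 N, easing near home. A lowered handle's pawl blocks the mouth.
- coupler_handle (a joint): Coupler's handle, a hinge along the coupler's y at x = -30, z = 44 mm of the coupler, rad: 0 = fully down, locked (stop); grows as the free end (at -x) is raised; 0.8 = fully raised (stop). Stiff (0.12 N m), stays where left. With the ball only partly in the socket, the pawl meets the ball and the handle stops short of 0.
- handle_grip (a point): Middle of the handle's black grip, a bar 14 mm wide (across the coupler), 14 mm thick and 55 mm long, 89 mm from the hinge; with the handle down it lies at x = -118, y = 0, z = 54 mm of the coupler, 23 mm clear above the tube. Axes turn with the handle, as the coupler's at 0 rad. Pinched hard and raised without turning along, it tips the coupler.
- hitch_stand: Fixed steel hitch stand: base plate, square post, and on it a level flat tongue 50 mm wide, 8 mm thick, with an upright greased 40 mm ball on top. Origin: on the bench straight under the ball's centre; z up; the tongue runs from x = -132 to +26 mm, and the coupler's tube belongs along it (coupler's x along the stand's x).
- tongue_low (a point): Point on the stand's ball axis 70 mm above the bench. The stand's head (tongue and ball together) is pinned somewhere in its travel, so the tongue's top is 0 to 18 mm above this point; the setting is not reported. The ball's centre is 22 mm above the tongue's top.
- big_nut: Loose steel nut 36x41x18 mm on the bench between the work; leave alone. Origin: centre of underside.
- solder_spool: Loose solder spool 54 mm across, 39 mm high, standing on the bench; leave alone. Origin: centre of underside.
- hex_keys: Loose set of hex keys in a holder, 32x144x20 mm, near edge of the bench; leave alone. Origin: centre of underside.
- wood_offcut: Loose wood block 56x130x44 mm, near edge of the bench; leave alone. Origin: centre of underside.
- insulating_tape: Loose roll of tape 66 mm across, 19 mm high, near left of the bench; leave alone. Origin: centre of underside.
- screwdriver_red: Loose screwdriver 209 mm long, 29 mm thick, at the back of the bench; leave alone. Origin: centre of underside.

How it is judged:
By the outcome, as a careful person would: the job done as asked, in the order asked, and still so for the second after the job is handed in, with the robot touching nothing.
It also fails if it takes over 70 s, if anything falls off the work surface, if the arm or the gripper's body presses on something with over 40 N, if the wrist force passes 120 N, or if a joint passes its speed limit or range.

## Robot

A 6-joint arm with a two-finger parallel gripper is mounted at the origin on a cart in front of the work surface, level with it; the furniture and walls round the work are solid. World frame = base frame: x ahead of the robot, y to its left, z up, the work surface at z = 0. Lengths are in m, angles in rad, forces in N, time in s.
With the tool pointing down it reaches from about 0.3 to 0.75 m from the base axis. Payload 8.5 kg.
Tool frame: the origin (TCP) lies midway between the tips of the shut fingers; the grasp point (between the pads) lies 19 mm behind it; z points along the fingers, y is the line along which they close (so a half turn about z gives the same grasp; the last joint's range is limited). The gripper opens to 85 mm and grips with 20 to 120 N. Pads are 22 mm wide; open, the fingers measure 114 mm over their backs; the gripper's body (76 mm by 85 mm) begins 54 mm behind the grasp point. The pads swing forward as they close: fully open they stand 13 mm farther back than shut.
Start: joints at [0.919, 0.381, 1.297, -0, 1.464, -0.215], TCP at [0.233, 0.498, 0.231] pointing down, gripper open.
Joint ranges: [-3.11, 3.11], [-0.89, 2.33], [0.22, 2.48], [-1.42, 4.56], [0.17, 2.85], [-2.88, 2.88]. Speed limits (rad/s): [2.39, 2.39, 3.14, 3.14, 3.14, 3.14].

## Interface

Orientations are given as a 3x3 rotation matrix whose columns are the frame's x, y, z axes.
In Python, from rig import bot gives the robot as it stands.
- The arm moves only by the tool arm_command, never from a script. Its argument "motion" is a list of rows, each a list of 4 numbers: the shift along the tool's x, y, z in mm, then the turn about the tool's z in degrees. A call has 1 to 20 rows; each row is the pose to reach, as a shift and turn from the pose commanded when the call began, along the tool's axes at that moment; what a row does not reach only later rows make up. A row lasts 1/8 s, in which the tool goes at most 62.5 mm and 10.7 degrees, less where a joint would pass 70% of its speed; a pose out of reach is approached as far as the arm can. A call with a gripper value outside its range is refused whole. "jaw" is the finger opening in mm, from 0 to 85.4, set as the call begins (left out, the last holds). The fingers move at their own pace and stop on an object; "squeeze" is the grip in N (left out, the last holds). Time passes only in rows, so rows that repeat a pose let the fingers close. It gives the time, the measured TCP pose, the force, the opening and the grip force at its end, in the units of the state.
- bot.read_state(): the state, without advancing time (a new reading comes with each control period).
- bot.capture(name): name is "scene" or "top" or "wrist"; returns a dict with "image" (480x640x3 uint8, red, green, blue), "camera_matrix" (3x3 intrinsics, pixels), "R" (3x3) and "t" (3): a world point X has camera coordinates R X + t; the wrist camera has in their place "tool_from_camera" (4x4, takes a point from camera to tool coordinates, whose origin is the TCP and whose axes are the flange's). Camera axes: x right, y down, z forward; pixel columns grow to the right and rows downward; lengths in m; the calibration is good to about 2 mm. A picture is of the moment at which its call begins: read the wrist's pose just before it. There is no depth.
- bot.job_done(): hands the job in; it is judged then, once.
The state is a dict: "clock": time; "joint_pos": joint angles; "qd": joint speeds; "joint_torque": joint torques, N m; "position": TCP position; "orientation": TCP orientation; "wrist_force": force on the tool from outside, world axes, zero at the start; "torque": the same for the moment, N m; "gripper_width": opening from 0.0 (shut) to 1.0 (fully open); "gripper_force": force on a finger pad.
Only numpy, scipy, OpenCV 4.12 (cv2) and the standard library are available. Lean on these libraries where they do the work, as an engineer would, in place of code of your own. Each camera call takes 0.05 s, during which the arm holds its last target. There are 200 camera calls.

## Working session

There is one attempt and no reset: what is moved stays moved. The work goes in short steps, Python scripts to look and compute and a tool call to move; the robot and the scene stay as the last step left them, time stands still between calls to the robot, and variables do not carry over. Pictures are saved under pics/ and viewed, at most 10 in all, crops included, and the job is handed in when it is done.

Besides the shell and the picture viewer there is one more tool, called by a JSON object that holds its "fn" and its "kwargs". arm_command: Moves the arm, as the interface text tells. Its arguments: {"type":"object","properties":{"motion":{"type":"array"},"jaw":{"type":"number"},"squeeze":{"type":"number"}},"required":["motion"]}

```bash
mkdir -p pics; cat > h.py <<'E'
from rig import bot
import numpy as np, cv2, json
def snap(n,f):
    s=bot.read_state(); c=bot.capture(n)
    cv2.imwrite(f'pics/{f}.png',cv2.cvtColor(c['image'],cv2.COLOR_RGB2BGR))
    K=np.array(c['camera_matrix'])
    if n=='wrist':
        T=np.array(c['tool_from_camera']); Rt=np.array(s['orientation']); p=np.array(s['position'])
        Rc=Rt@T[:3,:3]; o=p+Rt@T[:3,3]
        R=Rc.T; t=-R@o
    else: R=np.array(c['R']); t=np.array(c['t'])
    np.savez(f'pics/{f}.npz',K=K,R=R,t=t)
    return c['image']
def ray(f,u,v,z):
    d=np.load(f'pics/{f}.npz'); o=-d['R'].T@d['t']; r=d['R'].T@np.linalg.inv(d['K'])@[u,v,1]
    return o+r*(z-o[2])/r[2]
def proj(f,X):
    d=np.load(f'pics/{f}.npz'); c=d['R']@np.array(X)+d['t']; q=d['K']@c; return q[:2]/q[2]
def tri(f1,p1,f2,p2):
    P=[np.load(f'pics/{f}.npz') for f in (f1,f2)]
    P=[d['K']@np.c_[d['R'],d['t']] for d in P]
    X=cv2.triangulatePoints(P[0],P[1],np.array(p1,float),np.array(p2,float))[:,0]; return X[:3]/X[3]
E
python3 - <<'E'
from h import *
snap('scene','s0');snap('top','t0')
s=bot.read_state();print(s)
E
```

```text
{'clock': 0.1, 'joint_pos': array([ 9.18681492e-01,  3.81133890e-01,  1.29814609e+00, -6.47137414e-06,
        1.46359754e+00, -2.15282949e-01]), 'qd': array([-1.76098561e-05, -1.85903375e-03, -3.69762908e-03,  1.52995530e-04,
       -2.76528935e-04, -1.03937638e-03]), 'joint_torque': array([ 4.71406878e-03, -4.49223375e+01, -2.31658530e+01, -1.64103899e-04,
        3.64702653e-03, -3.73799321e-05]), 'position': array([0.23252592, 0.49814808, 0.2307838 ]), 'orientation': array([[-9.06096736e-01,  4.23069858e-01, -7.74631844e-04],
       [ 4.23070482e-01,  9.06096196e-01, -1.02512017e-03],
       [ 2.68193521e-04, -1.25658191e-03, -9.99999175e-01]]), 'wrist_force': array([-0.25740116,  0.28319414, -0.28575058]), 'torque': array([-0.01119969,  0.0422112 ,  0.02397943]), 'gripper_force': 0.0, 'gripper_width': 0.9965314773121873}
```

View pics/t0.png

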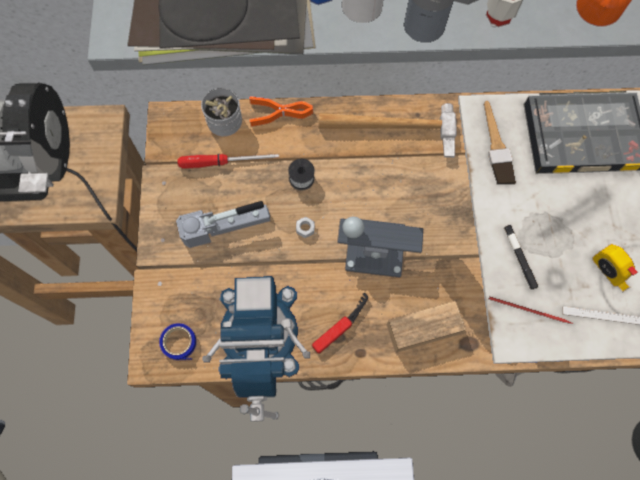

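View pics/s0.png

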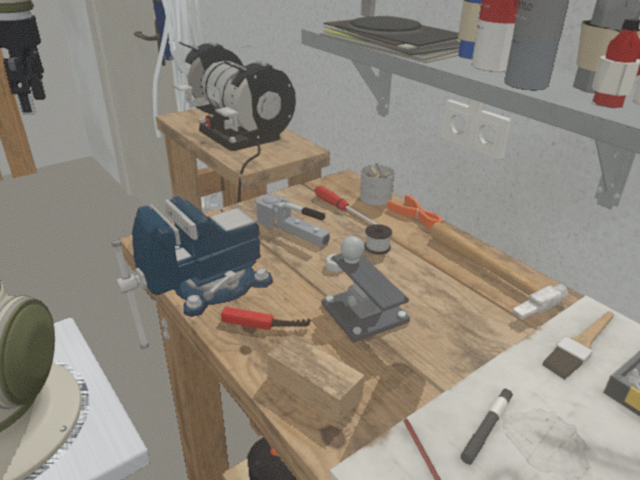

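The top view shows the coupler with its housing at about (193,226) and tube end at (268,213). The ball is at (353,228), with the tongue running right to (422,237). The vise stands below the coupler, and the nut (305,227) and spool (301,173) lie between the coupler and the stand.

```bash
python3 - <<'E'
from h import *
for f in('s0','t0'):
    d=np.load(f'pics/{f}.npz');print(f,'cam at',-d['R'].T@d['t'],proj(f,[0,0,0]),proj(f,[.5,0,0]),proj(f,[.5,.2,0]),proj(f,[.233,.498,.231]))
print('ball',tri('t0',(353,228),'s0',(352,249)))
print('ball ray z=.1',ray('t0',353,228,.1))
for n,u,v,z in[('house',192,226,.05),('tubeend',268,213,.02),('grip',249,208,.06),('tongR',422,237,.08),('nut',305,227,.018),('spool',301,170,.039)]:print(n,ray('t0',u,v,z))
for n,r in(('a',(165,180,290,255)),('b',(325,205,435,285))):
    im=cv2.imread('pics/t0.png')[r[1]:r[3],r[0]:r[2]]
    cv2.imwrite(f'pics/c{n}.png',cv2.resize(im,None,fx=3,fy=3,interpolation=cv2.INTER_CUBIC))
a=cv2.imread('pics/ca.png');b=cv2.imread('pics/cb.png');c=np.zeros((480,720,3),np.uint8);c[:225,:375]=a;c[240:480,:330]=b
im=cv2.imread('pics/s0.png')[185:255,250:340];c[:210,400:670]=cv2.resize(im,None,fx=3,fy=3)
im=cv2.imread('pics/s0.png')[230:310,320:420];c[235:475,400:700]=cv2.resize(im,None,fx=3,fy=3)
cv2.imwrite('pics/c1.png',c)
E
```

```text
s0 cam at [ 0.04675831 -0.63605566  0.5881151 ] [-11.78765928 424.23404867] [301.73086933 287.08916371] [244.60185261 239.18224352] [ 36.90991728 113.25331655]
t0 cam at [0.15458982 0.01791692 1.16325979] [326.07869028 556.17469743] [314.6197541  271.26522176] [212.02808995 274.98232154] [-22.80126202 415.71408057]
ball [ 0.55053214 -0.07210233  0.0999215 ]
ball ray z=.1 [ 0.55020478 -0.07194965  0.1       ]
house [0.58432895 0.23214715 0.05      ]
tubeend [0.61798287 0.08816484 0.02      ]
grip [0.61346207 0.12202348 0.06      ]
tongR [ 0.53504557 -0.20088728  0.08      ]
nut [0.58633056 0.01574208 0.018     ]
spool [0.70070743 0.01972095 0.039     ]
```

View pics/c1.png

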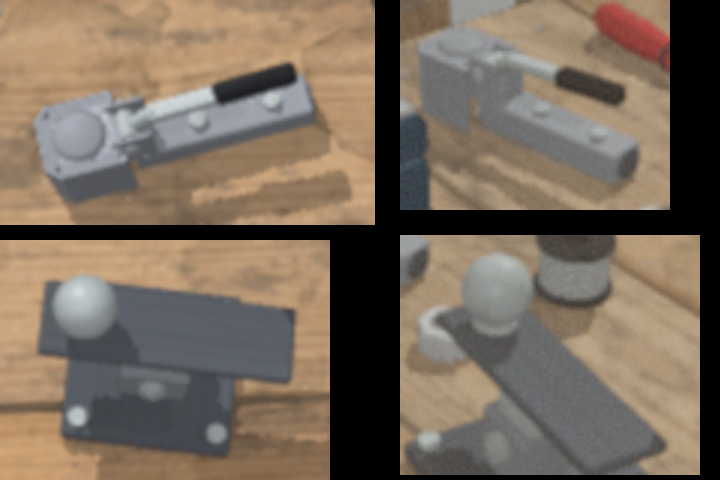

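```bash
python3 - <<'E'
from h import *
H=ray('t0',191.7,224.3,.053);E=ray('t0',267.7,213.3,.024)
B=ray('t0',353.3,227,.1);T=ray('t0',422.3,240.3,.078)
for a,b in((H,E),(B,T)):
    d=(a-b)[:2];print(a,b,np.linalg.norm(d),np.degrees(np.arctan2(d[1],d[0])))
g=tri('t0',(250,207.7),'s0',(313.3,213.7));print('grip',g)
print('H tri',tri('t0',(191.7,224.3),'s0',(250+63/3,185+42/3)))
s=bot.read_state();print(np.degrees(np.arctan2(s['orientation'][1,1],s['orientation'][0,1])))
print(bot.capture('wrist')['tool_from_camera'])
E
```

```text
[0.58667578 0.23223969 0.053     ] [0.61574388 0.08852022 0.024     ] 0.14662959700335243 101.43415557439732
[ 0.55214002 -0.0726163   0.1       ] [ 0.52922701 -0.20121686  0.078     ] 0.1306258442261335 79.89751258486895
grip [0.61451224 0.12025788 0.05863457]
H tri [0.5868162  0.23247747 0.05211184]
64.97142616595663
[[ 9.32340149e-04 -9.58095494e-01 -2.86447474e-01  7.14727636e-02]
 [ 9.99999220e-01  6.55309198e-04  1.06298941e-03  5.73500006e-04]
 [-8.30733702e-04 -2.86448242e-01  9.58095358e-01 -1.42405463e-01]
 [ 0.00000000e+00  0.00000000e+00  0.00000000e+00  1.00000000e+00]]
```

```bash
cat >> h.py <<'E'
def to(p,yaw):
    "shift mm & turn deg to TCP p with tool x at world angle yaw; uses measured pose"
    s=bot.read_state();R=np.array(s['orientation'])
    y0=np.degrees(np.arctan2(R[1,0],R[0,0]))
    print('move',np.round(R.T@(np.array(p)-s['position'])*1000,1),'turn',round(-((yaw-y0+180)%360-180),1), 'F',np.round(s['wrist_force'],1),'t',round(s['clock'],2))
E
python3 -c "
from h import *
to([.60,.17,.22],101.4)"
```

```text
move [-471.8 -141.9   10.9] turn 53.6 F [-0.6 -0.3 -1. ] t 0.15
```

{"fn": "arm_command", "kwargs": {"motion": [[-50,-15,1,6],[-105,-31,3,13],[-160,-48,4,20],[-215,-65,5,27],[-270,-81,6,34],[-325,-98,8,41],[-380,-115,9,48],[-430,-130,10,53.6],[-472,-142,11,53.6],[-472,-142,11,53.6],[-472,-142,11,53.6]]}}

```text
clock: 1.52
position: [0.5997, 0.1704, 0.22]
orientation: [[-0.197, 0.98, -0.001], [0.98, 0.197, 0.0], [0.0, -0.001, -1.0]]
wrist_force: [-0.9, 0.5, 1.3]
gripper_width: 0.998
gripper_force: 0.0
```

```bash
python3 -c "
from h import *
snap('wrist','w1');to([.60,.17,.22],101.4)"
```

```text
move [-0.9  0.3  0.3] turn 0.0 F [-0.1  0.  -0. ] t 1.57
```

View pics/w1.png

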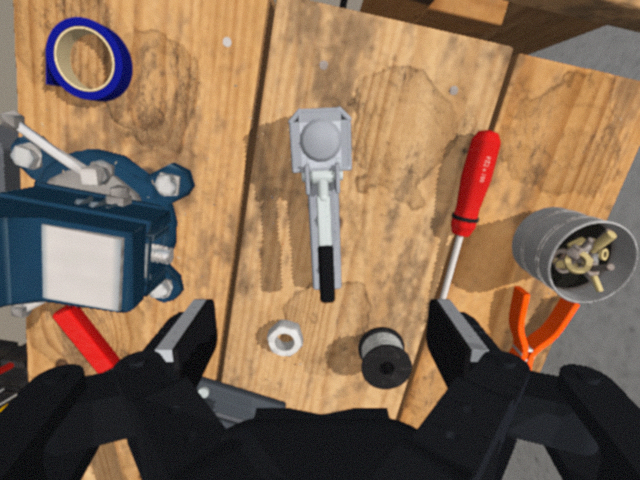

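The wrist view shows the dome at (321,139) and the grip bar running from (325,247) to (327,300). The bar is slightly to the right of the tube, which spans 313 to 341 at its end.

```bash
python3 -c "
from h import *
H=ray('w1',321,139,.054);print('H',H)
print('H tri',tri('w1',(321,139),'t0',(191.7,224.3)))
g=ray('w1',326.3,273,.063);print('grip',g, 'end',ray('w1',327,288,.024))
E=ray('w1',327,288,.024)
for q in(g,E):
  d=(H-q)[:2];print(np.linalg.norm(d),np.degrees(np.arctan2(d[1],d[0])))
to([g[0],g[1],.041],101.4)
"
```

```text
H [0.58782728 0.23591947 0.054     ]
H tri [0.58883676 0.23407475 0.04655688]
grip [0.6154355  0.12334219 0.063     ] end [0.62321409 0.09185209 0.024     ]
0.11591315150806414 103.7791607529305
0.148349706946844 103.80017577622831
move [-49.7   6.3 179.3] turn 0.0 F [-0.1  0.  -0. ] t 1.57
```

{"fn": "arm_command", "kwargs": {"motion": [[-25,3,30,-1],[-50,6.5,80,-1],[-50,6.5,130,-1],[-50,6.5,160,-1],[-50,6.5,172,-1],[-50,6.5,180,-1],[-50,6.5,180,-1]], "jaw": 45, "squeeze": 20}}

```text
clock: 2.45
position: [0.6167, 0.1226, 0.041]
orientation: [[-0.215, 0.977, 0.001], [0.977, 0.215, -0.0], [-0.0, 0.001, -1.0]]
wrist_force: [0.8, -0.4, -0.1]
gripper_width: 0.528
gripper_force: 0.0
```

{"fn": "arm_command", "kwargs": {"motion": [[0,0,0,0],[0,0,0,0],[0,0,0,0],[0,0,0,0]], "jaw": 0}}

```text
clock: 2.95
position: [0.6162, 0.1221, 0.0404]
orientation: [[-0.214, 0.977, -0.001], [0.977, 0.214, -0.0], [-0.0, -0.001, -1.0]]
wrist_force: [-3.6, -2.8, 1.0]
gripper_width: 0.162
gripper_force: 19.7
```

{"fn": "arm_command", "kwargs": {"motion": [[0.6,0,-4.3,0],[1.4,0,-8.7,0],[2.5,0,-13,0],[3.8,0,-17.3,0],[5.3,0,-21.5,0],[6.9,0,-25.6,0],[6.9,0,-25.6,0]]}}

```text
clock: 3.82
position: [0.6153, 0.1293, 0.0665]
orientation: [[-0.214, 0.977, 0.001], [0.977, 0.214, 0.0], [0.0, 0.001, -1.0]]
wrist_force: [-2.2, 1.6, -2.1]
gripper_width: 0.162
gripper_force: 20.1
```

```bash
python3 -c "
from h import *
snap('scene','s1');im=cv2.imread('pics/s1.png')[130:290,200:400];cv2.imwrite('pics/s1c.png',cv2.resize(im,None,fx=3,fy=3))"
```

```text
(no output)
```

View pics/s1c.png

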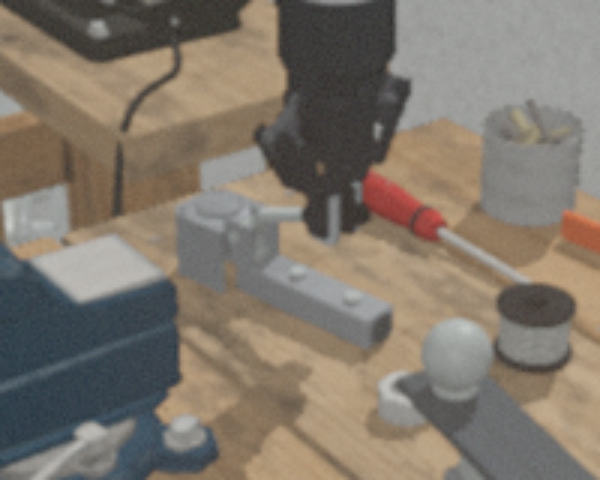

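The handle is rising to the right of the housing, and the coupler still lies flat.

{"fn": "arm_command", "kwargs": {"motion": [[2,0,-4,0],[3.9,0,-7.9,0],[6.2,0,-11.7,0],[8.7,0,-15.4,0],[11.3,0,-18.9,0],[14.2,0,-22.3,0],[17.2,0,-25.6,0],[20.3,0,-28.7,0],[23.6,0,-31.7,0],[27,0,-34.5,0],[28.5,0,-36,0],[28.5,0,-36,0]]}}

```text
clock: 5.38
position: [0.6088, 0.1569, 0.1019]
orientation: [[-0.214, 0.977, -0.0], [0.977, 0.214, -0.0], [-0.0, -0.0, -1.0]]
wrist_force: [-0.4, -0.5, -7.6]
gripper_width: 0.16
gripper_force: 19.8
```

```bash
python3 -c "
from h import *
snap('scene','s2');im=cv2.imread('pics/s2.png')[130:290,200:400];cv2.imwrite('pics/s2c.png',cv2.resize(im,None,fx=3,fy=3))"
```

```text
(no output)
```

View pics/s2c.png

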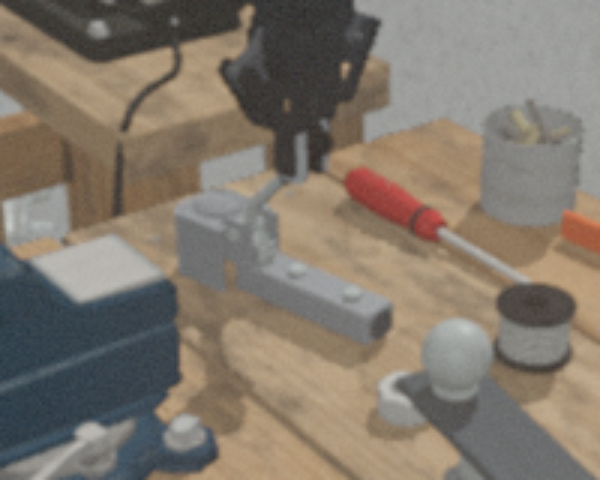

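{"fn": "arm_command", "kwargs": {"motion": [[0,0,1,0],[0,0,1,0],[0,0,1,0],[0,0,1,0],[0,0,-15,0],[0,0,-45,0],[0,0,-75,0],[0,0,-80,0],[0,0,-80,0]], "jaw": 45}}

```text
clock: 6.55
position: [0.6088, 0.1569, 0.182]
orientation: [[-0.214, 0.977, 0.0], [0.977, 0.214, 0.0], [-0.0, 0.0, -1.0]]
wrist_force: [0.3, 0.2, -0.0]
gripper_width: 0.531
gripper_force: 0.0
```

```bash
python3 -c "
from h import *
snap('wrist','w2');snap('top','t2')
a=cv2.imread('pics/w2.png');b=cv2.imread('pics/t2.png')[170:260,160:290]
c=np.zeros((600,640,3),np.uint8);c[:330]=a[:330];c[330:]=0;c[330:600,:390]=cv2.resize(b,None,fx=3,fy=3);cv2.imwrite('pics/c2.png',c)"
```

```text
(no output)
```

View pics/c2.png

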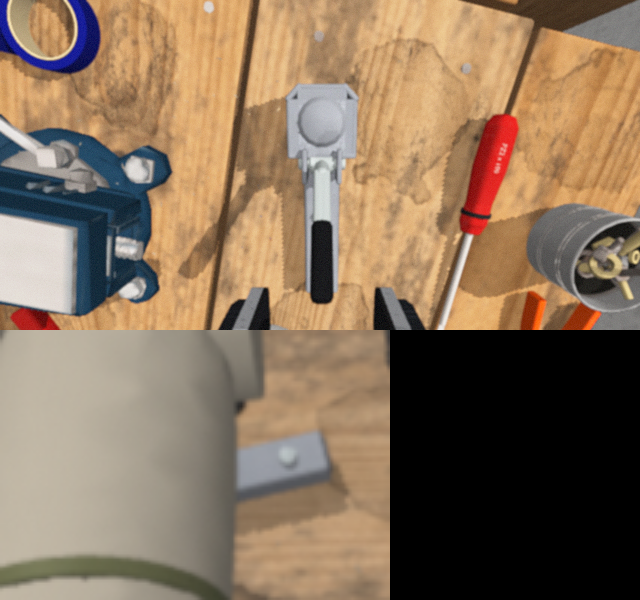

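The handle is now raised. The dome is at (322,122), and the housing sides at columns 287 and 357 are parallel to the image's vertical axis.

```bash
python3 -c "
from h import *
H=ray('w2',322,122,.054);print(H)
print(tri('w2',(322,122),'w1',(321,139)))
to([H[0],H[1],.18],102.4);to([H[0],H[1],.016],102.4)
d=np.load('pics/t0.npz')
print(ray('t0',230,283,0),ray('t0',255,280,.1))
"
```

```text
[0.59392514 0.23445024 0.054     ]
[0.59090651 0.23533341 0.00188612]
move [79.   2.4  0.9] turn -0.0 F [0.2 0.8 0.2] t 6.65
move [ 78.9   2.7 164.9] turn -0.0 F [0.2 0.8 0.2] t 6.65
[0.48249661 0.16494005 0.        ] [0.45814792 0.10801273 0.1       ]
```

{"fn": "arm_command", "kwargs": {"motion": [[40,1.2,0,0],[79,2.5,0,0],[79,2.5,20,0],[79,2.5,60,0],[79,2.5,105,0],[79,2.5,140,0],[79,2.5,158,0],[79,2.5,167,0],[79,2.5,171,0],[79,2.5,171,0]], "jaw": 85}}

```text
clock: 7.9
position: [0.5948, 0.2346, 0.0117]
orientation: [[-0.214, 0.977, 0.001], [0.977, 0.214, 0.0], [-0.0, 0.001, -1.0]]
wrist_force: [0.6, -0.1, -0.1]
gripper_width: 0.997
gripper_force: 0.0
```

{"fn": "arm_command", "kwargs": {"motion": [[0,0,0,0],[0,0,0,0],[0,0,0,0],[0,0,0,0]], "jaw": 30, "squeeze": 80}}

```text
clock: 8.4
position: [0.5943, 0.2346, 0.0119]
orientation: [[-0.214, 0.977, 0.0], [0.977, 0.214, 0.0], [0.0, 0.0, -1.0]]
wrist_force: [-3.4, -0.7, 7.0]
gripper_width: 0.598
gripper_force: 85.3
```

{"fn": "arm_command", "kwargs": {"motion": [[0,0,-5,0],[0,0,-15,0],[0,0,-50,0],[0,0,-100,0],[0,0,-150,0],[0,0,-178,0],[0,0,-178,0]]}}

```text
clock: 9.28
position: [0.5949, 0.2347, 0.1909]
orientation: [[-0.214, 0.977, 0.004], [0.977, 0.214, 0.001], [0.0, 0.004, -1.0]]
wrist_force: [-0.2, 0.4, -9.4]
gripper_width: 0.596
gripper_force: 86.5
```

```bash
python3 -c "
from h import *
to([.536,-.161,.19],80)"
```

```text
move [-3.739e+02 -1.424e+02  3.000e-01] turn 22.4 F [-0.2  0.4 -9.4] t 9.28
```

{"fn": "arm_command", "kwargs": {"motion": [[-15,-6,0,1],[-45,-17,0,3],[-85,-32,0,5],[-125,-48,0,8],[-165,-63,0,10.5],[-205,-78,0,13],[-245,-93,0,15.5],[-285,-109,0,18],[-325,-124,0,20.5],[-355,-135,0,22],[-370,-141,0,22.4],[-374,-142.5,0,22.4],[-374,-142.5,0,22.4],[-374,-142.5,0,22.4]]}}

```text
clock: 11.02
position: [0.5354, -0.1603, 0.1888]
orientation: [[0.173, 0.985, -0.0], [0.985, -0.173, 0.0], [0.0, -0.0, -1.0]]
wrist_force: [-0.7, -0.1, -9.5]
gripper_width: 0.598
gripper_force: 86.4
```

```bash
python3 -c "
from h import *
snap('wrist','w3');print(bot.read_state()['position'])"
```

```text
[ 0.53550752 -0.16034784  0.18889603]
```

View pics/w3.png

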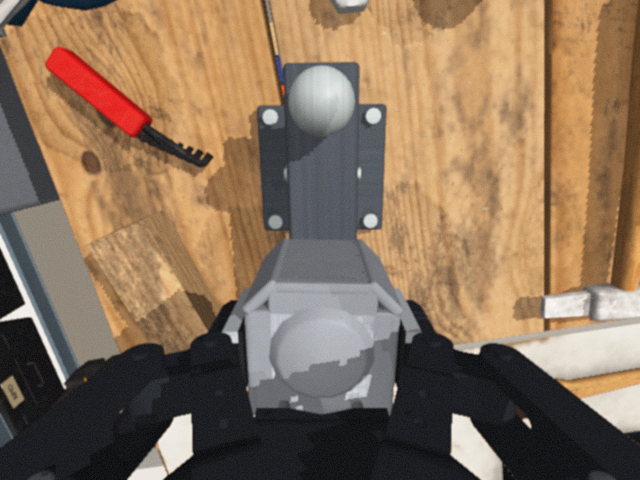

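The ball is at (322,102), with the tongue running straight down the image from edges 286/358, so the yaw is aligned. The held coupler's dome is at (322,352).

```bash
python3 -c "
from h import *
im=cv2.imread('pics/w3.png',0)[50:150,275:370]
print(cv2.HoughCircles(cv2.medianBlur(im,3),cv2.HOUGH_GRADIENT,1,50,param1=80,param2=15,minRadius=25,maxRadius=42))
b1=tri('w3',(322,102),'t0',(353.3,227));b2=tri('w3',(322,102),'s0',(352,249));print(b1,b2)
for z in(.095,.1,.105,.11):print(z,ray('w3',322,102,z))
p=bot.read_state()['position'];D=ray('w3',322,352,p[2]-.0119+.0545);print('dome',D,p)
"
```

```text
[[[45.5 49.5 34.1]]]
[ 0.55260395 -0.07242302  0.09910381] [ 0.55233632 -0.07118212  0.09888291]
0.095 [ 0.55300869 -0.07141047  0.095     ]
0.1 [ 0.55293184 -0.07177743  0.1       ]
0.105 [ 0.552855   -0.07214439  0.105     ]
0.11 [ 0.55277815 -0.07251134  0.11      ]
dome [ 0.5380295  -0.1554584   0.23149603] [ 0.53550752 -0.16034784  0.18889603]
```

{"fn": "arm_command", "kwargs": {"motion": [[30,0.2,0,0],[60,0.4,0,0],[80,0.5,0,0],[88.7,0.5,0,0],[88.7,0.5,10,0],[88.7,0.5,25,0],[88.7,0.5,38,0],[88.7,0.5,40,0],[88.7,0.5,40,0],[88.7,0.5,40,0]]}}

```text
clock: 12.32
position: [0.5516, -0.0742, 0.1494]
orientation: [[0.174, 0.985, 0.001], [0.985, -0.174, -0.0], [-0.0, 0.001, -1.0]]
wrist_force: [-0.2, -0.2, -9.7]
gripper_width: 0.6
gripper_force: 86.3
```

```bash
python3 -c "
from h import *
s=bot.read_state();print(s['wrist_force'],s['torque'],s['position'])
snap('scene','s4');im=cv2.imread('pics/s4.png')[180:320,270:450];cv2.imwrite('pics/s4c.png',cv2.resize(im,None,fx=4,fy=4,interpolation=cv2.INTER_CUBIC))"
```

```text
[-0.17629291 -0.21212308 -9.6690904 ] [ 0.39380083 -0.08951942  0.02660271] [ 0.55160278 -0.07420368  0.1494216 ]
```

View pics/s4c.png

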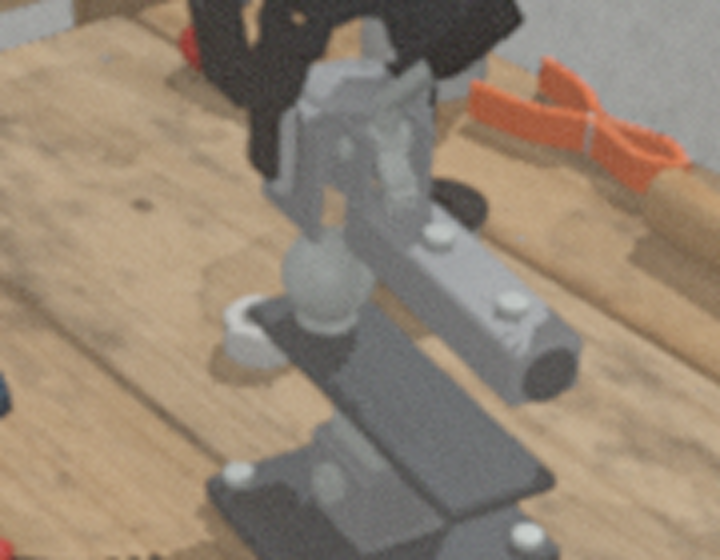

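The coupler hovers just above the ball, with its tube along the tongue. Next I descend slowly, feeling for contact.

{"fn": "arm_command", "kwargs": {"motion": [[0.5,0,5,0],[0.5,0,10,0],[0.5,0,14,0],[0.5,0,17,0],[0.5,0,20,0],[0.5,0,22,0],[0.5,0,22,0]]}}

```text
clock: 13.25
position: [0.5514, -0.0735, 0.1268]
orientation: [[0.174, 0.985, -0.0], [0.985, -0.174, 0.0], [0.0, -0.0, -1.0]]
wrist_force: [0.5, 0.0, -9.0]
gripper_width: 0.599
gripper_force: 86.5
```

```bash
python3 -c "
from h import *
s=bot.read_state();print(s['wrist_force'],s['torque'],s['position'])"
```

```text
[ 4.87591679e-01  4.54149479e-03 -9.04983772e+00] [ 0.44048299 -0.07627433  0.05480955] [ 0.55138107 -0.07354759  0.12681836]
```

{"fn": "arm_command", "kwargs": {"motion": [[0,0,1.5,0],[0,0,3,0],[0,0,4.5,0],[0,0,6,0],[0,0,6,0]]}}

```text
clock: 13.88
position: [0.5513, -0.0735, 0.1208]
orientation: [[0.174, 0.985, -0.0], [0.985, -0.174, 0.0], [0.0, -0.0, -1.0]]
wrist_force: [-0.2, 0.7, -8.3]
gripper_width: 0.595
gripper_force: 86.5
```

{"fn": "arm_command", "kwargs": {"motion": [[0,0,1,0],[0,0,2,0],[0,0,3,0],[0,0,4,0],[0,0,4,0]]}}

```text
clock: 14.5
position: [0.5514, -0.0735, 0.1168]
orientation: [[0.174, 0.985, -0.0], [0.985, -0.174, 0.0], [0.0, -0.0, -1.0]]
wrist_force: [0.2, -0.8, -8.9]
gripper_width: 0.596
gripper_force: 86.5
```

{"fn": "arm_command", "kwargs": {"motion": [[0,0,1,0],[0,0,2,0],[0,0,3,0],[0,0,4,0],[0,0,4,0]]}}

```text
clock: 15.12
position: [0.5514, -0.0735, 0.1128]
orientation: [[0.174, 0.985, -0.0], [0.985, -0.174, 0.0], [0.0, -0.0, -1.0]]
wrist_force: [-0.2, 0.7, -8.6]
gripper_width: 0.596
gripper_force: 86.4
```

{"fn": "arm_command", "kwargs": {"motion": [[0,0,1,0],[0,0,2,0],[0,0,3,0],[0,0,3,0]]}}

```text
clock: 15.62
position: [0.551, -0.0735, 0.1101]
orientation: [[0.174, 0.985, -0.001], [0.985, -0.174, 0.0], [-0.0, -0.001, -1.0]]
wrist_force: [-4.5, -0.1, -2.6]
gripper_width: 0.595
gripper_force: 87.2
```

{"fn": "arm_command", "kwargs": {"motion": [[0,-0.7,0,0],[0,-0.7,0,0],[0,-0.7,1,0],[0,-0.7,2,0],[0,-0.7,2,0]]}}

```text
clock: 16.25
position: [0.5512, -0.0737, 0.1082]
orientation: [[0.174, 0.985, 0.001], [0.985, -0.174, -0.001], [-0.0, 0.001, -1.0]]
wrist_force: [-1.6, -0.4, 0.0]
gripper_width: 0.593
gripper_force: 87.3
```

```bash
python3 -c "
from h import *
s=bot.read_state();print(s['wrist_force'],s['torque'],s['position'])"
```

```text
[-1.62665008 -0.36130229  0.0430093 ] [ 0.31275948  0.13615514 -0.02393868] [ 0.55117692 -0.07366788  0.10822397]
```

{"fn": "arm_command", "kwargs": {"motion": [[0,0,1,0],[0,0,2,0],[0,0,3,0],[0,0,3,0]]}}

```text
clock: 16.75
position: [0.5506, -0.0735, 0.1044]
orientation: [[0.174, 0.985, -0.001], [0.985, -0.174, 0.0], [-0.0, -0.001, -1.0]]
wrist_force: [-1.0, -1.3, -1.1]
gripper_width: 0.599
gripper_force: 87.4
```

{"fn": "arm_command", "kwargs": {"motion": [[0,0,1,0],[0,0,2,0],[0,0,3,0],[0,0,3,0]]}}

```text
clock: 17.25
position: [0.5504, -0.0733, 0.1013]
orientation: [[0.174, 0.985, -0.001], [0.985, -0.174, 0.0], [0.0, -0.001, -1.0]]
wrist_force: [0.1, -1.1, -3.7]
gripper_width: 0.599
gripper_force: 87.4
```

{"fn": "arm_command", "kwargs": {"motion": [[0,0,1,0],[0,0,2,0],[0,0,3,0],[0,0,3,0]]}}

```text
clock: 17.75
position: [0.5503, -0.0733, 0.0983]
orientation: [[0.174, 0.985, -0.001], [0.985, -0.174, 0.0], [0.0, -0.002, -1.0]]
wrist_force: [-0.3, -1.8, -6.6]
gripper_width: 0.594
gripper_force: 87.1
```

{"fn": "arm_command", "kwargs": {"motion": [[0,0,1,0],[0,0,2,0],[0,0,3,0],[0,0,3,0]]}}

```text
clock: 18.25
position: [0.5503, -0.0733, 0.0952]
orientation: [[0.174, 0.985, -0.001], [0.985, -0.174, 0.0], [0.0, -0.001, -1.0]]
wrist_force: [-0.3, -0.8, -9.2]
gripper_width: 0.598
gripper_force: 86.4
```

{"fn": "arm_command", "kwargs": {"motion": [[0,0,1,0],[0,0,2,0],[0,0,2,0]]}}

```text
clock: 18.62
position: [0.5504, -0.0734, 0.0935]
orientation: [[0.174, 0.985, -0.001], [0.985, -0.174, 0.0], [0.0, -0.001, -1.0]]
wrist_force: [-0.5, -1.7, -10.0]
gripper_width: 0.602
gripper_force: 86.6
```

{"fn": "arm_command", "kwargs": {"motion": [[0,0,1,0],[0,0,2,0],[0,0,2,0]]}}

```text
clock: 19.0
position: [0.5507, -0.0733, 0.0919]
orientation: [[0.174, 0.985, 0.0], [0.985, -0.174, -0.0], [-0.0, 0.0, -1.0]]
wrist_force: [0.3, -0.4, -8.2]
gripper_width: 0.596
gripper_force: 86.6
```

{"fn": "arm_command", "kwargs": {"motion": [[0,0,0.7,0],[0,0,1.5,0],[0,0,1.5,0]]}}

```text
clock: 19.38
position: [0.5508, -0.0734, 0.0918]
orientation: [[0.174, 0.985, 0.001], [0.985, -0.174, -0.001], [-0.0, 0.001, -1.0]]
wrist_force: [-5.1, 1.7, 8.2]
gripper_width: 0.597
gripper_force: 88.5
```

{"fn": "arm_command", "kwargs": {"motion": [[0,0,0.5,0],[0,0,0.9,0],[0,0,0.9,0],[0,0,0.9,0]]}}

```text
clock: 19.88
position: [0.5508, -0.0734, 0.0918]
orientation: [[0.174, 0.985, 0.002], [0.985, -0.174, -0.001], [-0.001, 0.002, -1.0]]
wrist_force: [-6.8, 2.0, 15.5]
gripper_width: 0.6
gripper_force: 89.3
```

```bash
python3 -c "
from h import *
s=bot.read_state();print(s['wrist_force'],s['torque'],s['position'])
snap('scene','s5');im=cv2.imread('pics/s5.png')[180:320,270:450];cv2.imwrite('pics/s5c.png',cv2.resize(im,None,fx=4,fy=4,interpolation=cv2.INTER_CUBIC))"
```

```text
[-6.83031889  1.96263741 15.54737931] [ 0.52875149  1.56498505 -0.15980884] [ 0.55077773 -0.07336572  0.09177667]
```

View pics/s5c.png

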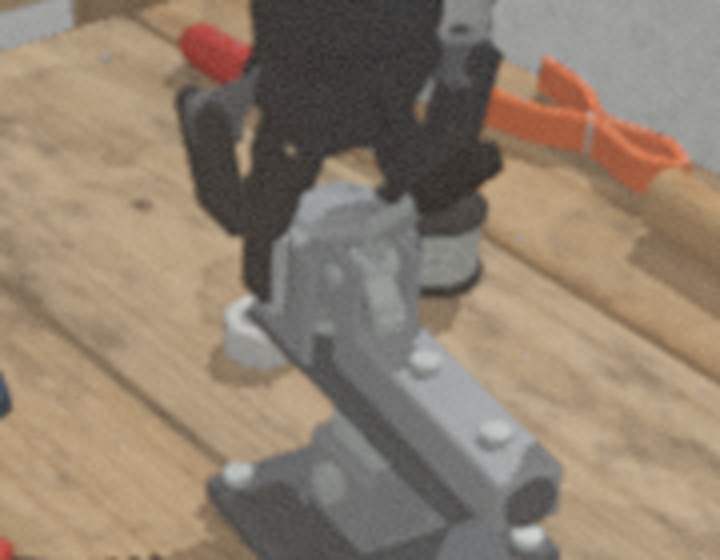

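Ten pictures viewed, so the rest goes by numbers. In the last one the coupler sits flush on the tongue with the tube along it, and the force says it is on a hard stop. Next: relax, release and rise.

{"fn": "arm_command", "kwargs": {"motion": [[0,0,-1.5,0],[0,0,-3,0],[0,0,-3,0]]}}

```text
clock: 20.3
position: [0.5507, -0.0734, 0.092]
orientation: [[0.174, 0.985, -0.001], [0.985, -0.174, 0.0], [0.0, -0.001, -1.0]]
wrist_force: [-0.0, 0.5, -8.2]
gripper_width: 0.595
gripper_force: 86.3
```

{"fn": "arm_command", "kwargs": {"motion": [[0,0,0,0],[0,0,0,0],[0,0,0,0],[0,0,-10,0],[0,0,-40,0],[0,0,-80,0],[0,0,-125,0],[0,0,-150,0],[0,0,-150,0]], "jaw": 85, "squeeze": 40}}

```text
clock: 21.42
position: [0.5513, -0.0736, 0.2448]
orientation: [[0.174, 0.985, 0.005], [0.985, -0.174, -0.002], [-0.001, 0.005, -1.0]]
wrist_force: [-0.3, -0.3, 0.1]
gripper_width: 0.992
gripper_force: 0.0
```

```bash
python3 -c "
from h import *
x=np.array([np.cos(np.radians(80)),np.sin(np.radians(80))]);b=np.array([.5508,-.0734])
q=b-.0845*x; to([q[0],q[1],.228],80)
snap('wrist','w6');im=cv2.imread('pics/w6.png')
for z,p in(('dome',.0545),):print(proj('w6',[b[0],b[1],.08+p]))
m=(im.max(2)<45).astype(np.uint8)[:330];n,l,st,c=cv2.connectedComponentsWithStats(m)
print([(st[i],c[i].round(0)) for i in range(1,n) if st[i,4]>300])
g=b-.0843*x;print('grip expected',proj('w6',[g[0],g[1],.194]))
"
```

```text
move [-84.4  -0.5  16.9] turn -0.0 F [-0.3 -0.3  0.1] t 21.43
[317.6797126  235.07899447]
[(array([   0,   42,  192,   47, 3936], dtype=int32), array([93., 67.])), (array([ 424,   48,   70,   64, 2187], dtype=int32), array([458.,  81.])), (array([174, 213,  58,  30, 303], dtype=int32), array([199., 228.])), (array([  0, 274,  39,  56, 771], dtype=int32), array([ 22., 305.])), (array([188, 300,  29,  30, 535], dtype=int32), array([205., 318.])), (array([427, 300,  29,  30, 524], dtype=int32), array([438., 318.]))]
grip expected [317.63380189 386.92267118]
```

{"fn": "arm_command", "kwargs": {"motion": [[0,0,0,0],[0,0,0,0],[-30,0,0,0],[-65,-0.5,0,0],[-86,-0.5,0,0],[-86,-0.5,12,0],[-86,-0.5,22,0],[-86,-0.5,22,0],[-86,-0.5,22,0]], "jaw": 0}}

```text
clock: 22.6
position: [0.5355, -0.1575, 0.2207]
orientation: [[0.173, 0.985, 0.0], [0.985, -0.173, -0.0], [0.0, 0.0, -1.0]]
wrist_force: [-0.5, -0.4, 0.2]
gripper_width: -0.002
gripper_force: 0.0
```

{"fn": "arm_command", "kwargs": {"motion": [[-1,0,3,0],[-2,0,6,0],[-3,0,10,0],[-5,0,14,0],[-5,0,14,0]]}}

```text
clock: 23.22
position: [0.5342, -0.1631, 0.2061]
orientation: [[0.174, 0.985, -0.001], [0.985, -0.174, 0.0], [0.0, -0.001, -1.0]]
wrist_force: [-0.6, -0.4, -0.1]
gripper_width: 0.005
gripper_force: 0.0
```

{"fn": "arm_command", "kwargs": {"motion": [[-2,0,4,0],[-5,0,8,0],[-8,0,12,0],[-11,0,17,0],[-11,0,17,0]]}}

```text
clock: 23.85
position: [0.5322, -0.1739, 0.1889]
orientation: [[0.174, 0.985, -0.001], [0.985, -0.174, 0.001], [0.0, -0.001, -1.0]]
wrist_force: [0.9, -0.5, 0.4]
gripper_width: 0.003
gripper_force: 0.0
```

{"fn": "arm_command", "kwargs": {"motion": [[-2,0,5,0],[-4,0,10,0],[-5,0,15,0],[-7,0,20,0],[-7,0,20,0]]}}

```text
clock: 24.48
position: [0.531, -0.1807, 0.169]
orientation: [[0.174, 0.985, -0.001], [0.985, -0.174, 0.001], [0.0, -0.001, -1.0]]
wrist_force: [0.6, 0.4, 0.6]
gripper_width: 0.004
gripper_force: 0.0
```

{"fn": "arm_command", "kwargs": {"motion": [[-2,0,5,0],[-4,0,10,0],[-5,0,15,0],[-6,0,19,0],[-6,0,19,0]]}}

```text
clock: 25.1
position: [0.53, -0.1865, 0.1501]
orientation: [[0.174, 0.985, -0.001], [0.985, -0.174, 0.001], [0.001, -0.001, -1.0]]
wrist_force: [-0.2, 0.0, 0.1]
gripper_width: -0.001
gripper_force: 0.0
```

{"fn": "arm_command", "kwargs": {"motion": [[0,0,2,0],[0,0,4,0],[0,0,6,0],[0,0,8,0],[0,0,8,0]]}}

```text
clock: 25.72
position: [0.5301, -0.1864, 0.1423]
orientation: [[0.174, 0.985, -0.0], [0.985, -0.174, 0.0], [0.0, -0.0, -1.0]]
wrist_force: [-0.4, 0.3, 0.1]
gripper_width: 0.001
gripper_force: 0.0
```

{"fn": "arm_command", "kwargs": {"motion": [[0,0,1.5,0],[0,0,3,0],[0,0,3,0]]}}

```text
clock: 26.1
position: [0.5302, -0.1867, 0.14]
orientation: [[0.174, 0.985, 0.0], [0.985, -0.174, -0.0], [-0.0, 0.0, -1.0]]
wrist_force: [-1.8, -0.5, 5.1]
gripper_width: 0.003
gripper_force: 2.3
```

```bash
python3 -c "
from h import *
im=snap('top','t7')
x=np.array([np.cos(np.radians(80)),np.sin(np.radians(80))]);b=np.array([.5508,-.0734])
for n,f,z in(('down',.118,.134),('up',.0845,.194),('tip',.113,.14)):
  g=b-f*x;print(n,proj('t7',[g[0],g[1],z]),proj('s5',[g[0],g[1],z]))
snap('scene','s7')
im=cv2.imread('pics/s7.png');g=im.max(2)
for v in range(205,285,3):print(v,''.join('%4d'%g[v,u] for u in range(340,420,4)))
"
```

```text
down [421.01396972 229.46519695] [394.00453834 269.43860563]
up [407.0898382  214.49356259] [384.68968036 223.5439576 ]
tip [418.75325667 227.91612515] [392.45038068 264.30406015]
205  161 146 148 155 152 151 146 141  74  73  64  63  62  53  60  55  66  56  65  59
208  132 143 168 157 144 147 147 149  95  62  67  59  68  59  63  64  61  64  62  65
211  146 134 138 158 169 146 150 101 100  67  59  61  59  59  61  59  62  59  60  62
214  137 148 165 135 140  84 113  95  89  89  60  66  62  63  63  65  66  65  59  62
217  176 179 178 146  86  94  97  90  92 121  73  63  65  61  61  56  61  62  58  60
220  178 179 177 184 125  92  80  70  90 106 180  58  60  59  63  56  63  59  59  63
223  166 164 163 159 188 106  63  62  76 102 184  60  58  63  59  57  53  57  70 123
226  174 159 168 161 159 168  60  66  66  81  70  63  55  62  62  62  53  66  58 157
229  158 159 158 162 166 161 124  67  66  71  70  63  55  62  64  60  64  62  64  63
232  164 148 157 159 164 160 157  87  63  72  61  67  63  60  67  57  68  59  69  64
235  159 134 153 153 161 162 158 155  59  64  61  64  62  61  62  68  
[... 674 characters left out ...]
 137 151 180 190 187
262  113 115 128 137 114 115 125 127 159 150  82  59  64  84 143 136 189 190 185 184
265   98 116  92  92 113 123 119 122 167 170 130  59  75 119 138 144 191 192 197 181
268  120 112  94  92 114 113 125 149 166 189 171  72  67 120  84 185 183 180 189 191
271  145 104  91  87 113 113 124 161 141 179 168 165  62  59  60  81 185 179 180 188
274  172 185  91  87 100 115 114 137 146 129 168 169 135  65  68  69 110 181 175 177
277  188 189 178  91  87 105 114 116 153 161 167 169 172 100  62  64  62 180 181 168
280  191 191 188 139  89  86 116 114 119 158 164 170 172 171  80  67  65 168 172 164
283  181 190 188 181  88  87  93 112 119 132 162 165 171 172 166 113 181 181 182 175
```

Contact at the expected "handle down" height, and the dark bar shows under the finger where a lowered handle should be. Next, press firmly.

{"fn": "arm_command", "kwargs": {"motion": [[0,0,0.7,0],[0,0,1.4,0],[0,0,1.4,0],[0,0,1.4,0]]}}

```text
clock: 26.7
position: [0.5304, -0.1867, 0.1397]
orientation: [[0.174, 0.985, 0.002], [0.985, -0.174, -0.001], [-0.001, 0.002, -1.0]]
wrist_force: [-4.3, 1.5, 12.6]
gripper_width: -0.003
gripper_force: 6.9
```

{"fn": "arm_command", "kwargs": {"motion": [[0,0,0.7,0],[0,0,1.4,0],[0,0,1.4,0],[0,0,1.4,0]]}}

```text
clock: 27.2
position: [0.5306, -0.1869, 0.1395]
orientation: [[0.174, 0.985, 0.003], [0.985, -0.174, -0.002], [-0.002, 0.003, -1.0]]
wrist_force: [-6.0, 2.3, 21.8]
gripper_width: 0.003
gripper_force: 11.1
```

{"fn": "arm_command", "kwargs": {"motion": [[0,0,-3,0],[0,0,-10,0],[0,0,-40,0],[0,0,-80,0],[0,0,-110,0],[0,0,-110,0]]}}

```text
clock: 27.95
position: [0.5309, -0.1869, 0.2487]
orientation: [[0.174, 0.985, 0.004], [0.985, -0.174, -0.002], [-0.001, 0.004, -1.0]]
wrist_force: [0.6, 0.5, -0.4]
gripper_width: 0.003
gripper_force: 0.0
```

```bash
python3 -c "
from h import *
snap('wrist','w8');snap('scene','s8')
x=np.array([np.cos(np.radians(80)),np.sin(np.radians(80))]);b=np.array([.5508,-.0734])
for f,c in(('s8',[.118]),):
  g=b-.118*x;print(proj(f,[*g,.134]),proj(f,[*(b-.0905*x),.134]),proj(f,[*(b-.1455*x),.134]), 'dome',proj(f,[*b,.134]))
im=cv2.imread('pics/s8.png');g=im.max(2)
m=(g<80).astype(np.uint8);m[:245]=0;m[300:]=0;m[:,:360]=0;m[:,440:]=0
n,l,st,c=cv2.connectedComponentsWithStats(m);print([(st[i],c[i].round(1)) for i in range(1,n) if st[i,4]>40])
for v in range(240,300,3):print(v,''.join('%4d'%g[v,u] for u in range(360,430,4)))
"
```

```text
[394.00453834 269.43860563] [383.7504117  259.93171453] [404.80493866 279.45196253] dome [353.38554809 231.77958985]
[(array([381, 259,  24,  24, 260], dtype=int32), array([392.6, 270.4]))]
240  161 155 122 145 140 138 138 134 147 158 174 187 169 181 179 177 176 155
243  189 185 165 127 145 139 136 141 174 161 154 177 172 175 178 177 182 141
246  156 138 190 191 133 146 134 131 185 187 176 143 166 180 183 183 179 153
249  121 117 148 196 188 135 138  79 170 179 181 179 137 158 171 178 174 176
252  121 151 118 164 195 150  67 162 187 174 178 182 180 141 155 176 177 177
255  119 146 113 130 184 197 147 177 191 195 187 184 185 185 155 144 171 174
258  128 146 125 116 139 187 103 130 174 186 192 185 181 189 190 170 148 177
261  117 121 126 137 143  89  66  70 151 175 189 192 190 183 189 186 178 143
264  120 116 121 168 168 110  66  70  74 177 181 191 190 194 172 186 184 186
267  122 116 132 167 172 163  69  64  71  98 187 185 188 191 185 174 169 177
270  114 122 163 153 188 175 142  66  63  73 134 184 178 185 190 178 176 162
273  113 116 146 132 136 166 170 105  63  69  71 151 182 170 182 179 162 158
276  107 115 114 157 157 163 167 174  73  66  70  65 181 179 171 189 180 179
279   94 113 118 129 160 162 171 168 165  66  67  66 170 173 163 178 183 191
282   86 104 116 118 142 160 166 172 170 155  76 145 182 174 170 179 172 172
285   88  82 114 115 120 157 161 169 182 178 169 175 183 190 187 174 173 161
288   98  82  86 115 118 124 162 162 193 197 171 168 178 194 193 187 180 166
291  138  88  82  97 116 121 138 163 132 156 172 136 184 182 194 172 175 154
294  132 130  84  82 112 119 117 155 172 168 147 128 159 184 184 176 178 168
297  120 130  96  87  88 116 120 124 169 170 141 128 132 189 182 173 186 192
```

```bash
python3 -c "
from rig import bot
print(bot.job_done())"
```

```text
the job is handed in; nothing more can be done
None
```

The coupler is seated on the ball against a hard stop with its tube along the tongue, and the handle is pressed down to its stop. No reading I took was above about 25 N of push on the coupler or 22 N on the handle. I handed the job in at about 28 s; no verdict came back, and I did not re-check the other things on the bench afterwards.

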